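# Return the loose vial to its own section of the sample tray

### The arm

A 7-joint arm with a two-finger parallel gripper is mounted at the origin on a cart in front of the work surface, level with it; the furniture and walls round the work are solid. World frame = base frame: x ahead of the robot, y to its left, z up, the work surface at z = 0. Lengths are in mm, angles in rad, forces in N, time in s.
With the tool pointing down it reaches from about 425 to 1025 mm from the base axis. Payload 3.6 kg.
Tool frame: the origin (TCP) lies between the finger pads; the fingertips stand 8 mm ahead of it and the grasp point (between the pads) lies 11 mm behind it; z points along the fingers, y is the line along which they close (so a half turn about z gives the same grasp; the last joint's range is limited). The gripper opens to 85 mm and grips with 20 to 120 N. Pads are 22 mm wide; open, the fingers measure 114 mm over their backs; the gripper's body (76 mm by 85 mm) begins 54 mm behind the grasp point. The pads swing forward as they close: fully open they stand 13 mm farther back than shut.
Start: joints at [1.202, 0.591, 0.048, 1.609, -0.033, 0.943, -0.034], TCP at [196.733, -697.801, 205.802] pointing down, gripper open.
Joint ranges: [-2.69, 2.69], [-0.47, 2.24], [-1.27, 1.36], [0.19, 2.51], [-1.53, 4.68], [0.08, 2.07], [-3.09, 3.09]. Speed limits (rad/s): [2.57, 2.57, 3.14, 3.14, 3.14, 3.14, 3.14].

### API

Orientations are given as a unit quaternion [w, x, y, z].
In Python, from bench import env gives the robot as it stands. The module is installed in compiled form; this text tells all that it offers.
- The arm moves only by the shell command python3 -m crank 'ROWS' [FORCE]. ROWS is JSON, one flat list of numbers, 5 for each row, row after row: the shift along the tool's x, y, z in m, then the turn about the tool's z in degrees, then the opening, from 0 (shut) to 1 (fully open). A call has 1 to 10 rows; each row is the pose to reach, as a shift and turn from the pose commanded when the call began, along the tool's axes at that moment; what a row does not reach only later rows make up. A row lasts 1/12 s, in which the tool goes at most 41.7 mm and 7.16 degrees, less where a joint would pass 70% of its speed; a pose out of reach is approached as far as the arm can. A call with a gripper value outside its range is refused whole. The fingers move at their own pace and stop on an object; FORCE is the grip in N (left out, the last holds). Time passes only in rows, so rows that repeat a pose let the fingers close. It gives the time, the measured TCP pose, the force, the opening and the grip force at its end, in the units of the state.
- env.observe(): the state, without advancing time (a new reading comes with each control period).
- env.snapshot(name): name is "scene" or "side" or "wrist"; returns (picture, depth): 420x560x3 uint8, blue, green, red; 420x560 float32, mm along the optical axis (not along the pixel's ray), 0 where there is no reading.
- env.calibration(name): a dict with "mtx" (3x3 intrinsics, pixels), "R" (3x3) and "t" (3): a world point X has camera coordinates R X + t; the wrist camera has in their place "T_tool_cam" (4x4, takes a point from camera to tool coordinates, whose origin is the TCP and whose axes are the flange's). Camera axes: x right, y down, z forward; pixel columns grow to the right and rows downward; lengths in mm; the calibration is good to about 2 mm. A picture is of the moment at which its call begins: read the wrist's pose just before it. calibration takes no time and is no camera call.
- env.sign_off(): hands the job in; it is judged then, once.
The state is a dict: "time": time; "joints": joint angles; "qvel": joint speeds; "tau": joint torques, N m; "ee_pos": TCP position; "eef_rot": TCP orientation; "force": force on the tool from outside, world axes, zero at the start; "wrist_torque": the same for the moment, N m; "grip_width": finger opening in mm; "grasp_force": force on a finger pad.
Only numpy, scipy, OpenCV 4.12 (cv2) and the standard library are available. Lean on these libraries where they do the work, as an engineer would, in place of code of your own. Each camera call takes 0.05 s, during which the arm holds its last target. There are 200 camera calls.

### The job

One vial has been left standing on the bench. Put it back in the blue sample tray, standing upright on the floor of the section that already holds the vial with the same colour of cap. Leave the two vials in the tray standing where they are.

Things in the scene. Friction and masses are not known exactly. Their poses are not given: they have to be found in the camera images.
- loose_vial_center (a point): Glass screw-cap vial, 24 mm in diameter, 54 mm high overall, upright, about 20 g: the one to move, with a white cap, standing alone on the bench left of the robot's midline. The point is its centre, 27 mm above its base; z points up to the cap.
- white_vial_center (a point): Glass screw-cap vial, 24 mm in diameter, 54 mm high overall, upright, about 20 g, with a white cap, like the loose one; it stands in one of the tray's two sections (which one changes from run to run). The point is its centre, 27 mm above its base; z points up.
- dark_vial_center (a point): Glass screw-cap vial, 24 mm in diameter, 54 mm high overall, upright, about 20 g, with a dark blue-black cap; it stands in the tray's other section. The point is its centre, 27 mm above its base; z points up.
- tray: Shallow blue tray with grey floors, fixed, 160 mm along its x by 250 mm along its y; rim 16 mm high, walls 4 mm. Origin: centre of its underside, z up; its floor is 4 mm higher. A 4 mm partition at y = 0, as high as the rim, splits it into a +y and a -y section, each 152 x 119 mm inside, centred at y = +/-62 mm. In each, a vial stands at x = 30 to 48 mm and the rest, round x = -35 mm, is empty.
Mind the look-alikes: they are no part of the job. Leave any orange look-alike of the part that bears loose_vial_center alone. What is shaped like the part that bears white_vial_center but yellow is not meant.

How it is judged (in metres and radians):
At the end, for the whole second after the job is handed in: The loose vial stands upright (within 10 degrees) on the tray's floor, anywhere inside the section that holds the other white-capped vial; the two vials that were in the tray still stand upright within 20 mm of where they were (((y of white_vial_center in the frame of tray above 0 m and y of loose_vial_center in the frame of tray above 0.012 m) or (y of white_vial_center in the frame of tray below 0 m and y of loose_vial_center in the frame of tray below -0.012 m)) and y of loose_vial_center in the frame of tray between -0.122 and 0.122 m and x of loose_vial_center in the frame of tray between -0.077 and 0.077 m and z of loose_vial_center in the frame of tray between 0.026 and 0.036 m and angle between each of loose_vial_center, white_vial_center, dark_vial_center's own z axis and vertical below 0.17 rad and distance of each of white_vial_center, dark_vial_center from where it was at the start of the episode below 0.02 m); the robot touches nothing.
It fails at once if A vial that was already in the tray is shifted more than 30 mm or tipped over (distance of any of white_vial_center, dark_vial_center from where it was at the start of the episode above 0.03 m or angle between any of white_vial_center, dark_vial_center's own z axis and vertical above 0.5 rad).
It also fails if it takes over 35 s, if anything falls off the work surface, if the arm or the gripper's body presses on something with over 40 N, if the wrist force passes 120 N, or if a joint passes its speed limit or range.

## Working session

There is one attempt and no reset: what is moved stays moved. The work goes in short steps, Python scripts to look and compute and a shell command to move; the robot and the scene stay as the last step left them, time stands still between calls to the robot, and variables do not carry over. Pictures are saved under pics/ and viewed, at most 10 in all, crops included, and the job is handed in when it is done.

```bash
mkdir -p pics
cat > h.py <<'E'
import numpy as np, cv2
from bench import env
def snap(n,f):
    s=env.observe(); im,d=env.snapshot(n); cv2.imwrite('pics/'+f+'.png',im); np.save('pics/'+f+'.npy',d)
    np.savez('pics/'+f+'_s.npz',p=s['ee_pos'],q=s['eef_rot']); return im,d
def Rq(q):
    from scipy.spatial.transform import Rotation as R
    return R.from_quat([q[1],q[2],q[3],q[0]]).as_matrix()
def world(n,f,u,v,z=None):
    "pixel to world: by depth, or at height z"
    c=env.calibration(n); K=np.array(c['mtx'])
    if n=='wrist':
        s=np.load('pics/'+f+'_s.npz'); T=np.array(c['T_tool_cam']); A=Rq(s['q']); M=A@T[:3,:3]; o=A@T[:3,3]+s['p']
    else:
        R=np.array(c['R']); M=R.T; o=-R.T@np.array(c['t'])
    r=M@np.linalg.inv(K)@[u,v,1]
    k=np.load('pics/'+f+'.npy')[int(v),int(u)] if z is None else (z-o[2])/r[2]
    return o+k*r
E
python3 - <<'E'
from h import *
a,_=snap('scene','s0'); snap('side','d0')
s=env.observe();print(s['time'],s['ee_pos'],s['eef_rot'],s['grip_width'])
print(Rq(s['eef_rot']).round(3))
E
```

```text
0.1 [ 196.48648577 -697.03031714  204.74321938] [-1.00834626e-03  9.90572368e-01  1.36986588e-01 -2.02108711e-04] 85.8980820360497
[[ 0.962  0.271 -0.001]
 [ 0.271 -0.962  0.002]
 [-0.    -0.002 -1.   ]]
```

View pics/s0.png

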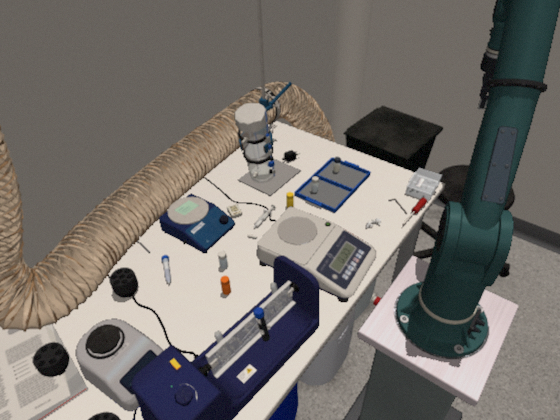

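View pics/d0.png

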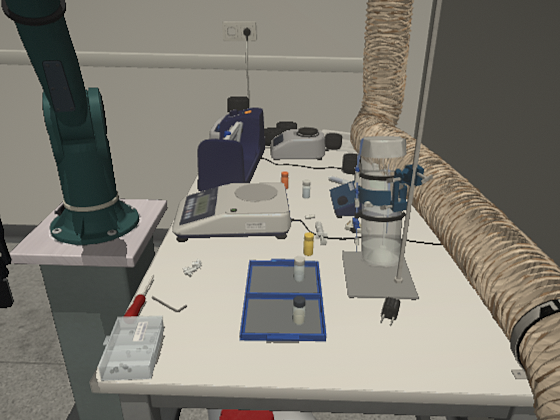

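Scene view: the loose white vial is at (223,260), the orange one at (226,285) and the yellow one at (290,199). In the tray, the white cap is at (315,183) and the dark cap at (337,163). Side view: loose (307,189), tray white (299,268), dark (299,312).

Run:
```python
from h import *
a=cv2.imread('pics/s0.png');b=cv2.imread('pics/d0.png')
c1=cv2.resize(a[150:310,190:390],(800,640),interpolation=cv2.INTER_CUBIC)[:600]
cv2.imwrite('pics/c1.png',c1)
P=lambda *x:print(x,world(*x).round(0))
for z in (None,27):
  for u,v in((223,260),(226,285),(290,199),(315,186)): P('scene','s0',u,v,z)
  for u,v in((307,190),(285,181),(309,244),(299,269),(299,312)): P('side','d0',u,v,z)
print('tray corners side z16')
for u,v in((249,262),(319,262),(325,339),(241,339)): P('side','d0',u,v,16)
print('balance')
for u,v in((298,228),(297,210),(330,225),(343,258)): P('scene','s0',u,v,None)
for u,v in((262,192),(285,215),(225,190),(372,190),(382,145),(355,200)): P('side','d0',u,v,None)
for u,v in((275,270),(310,270),(185,170),(200,220),(240,345),(262,315)): P('scene','s0',u,v,None)
```

```text
('scene', 's0', 223, 260, None) [556. 207.  36.]
('scene', 's0', 226, 285, None) [487. 269.  39.]
('scene', 's0', 290, 199, None) [ 558. -111.   42.]
('scene', 's0', 315, 186, None) [ 538. -227.   30.]
('side', 'd0', 307, 190, None) [566. 186.  30.]
('side', 'd0', 285, 181, None) [498. 254.  28.]
('side', 'd0', 309, 244, None) [ 568. -134.   34.]
('side', 'd0', 299, 269, None) [ 544. -249.   39.]
('side', 'd0', 299, 312, None) [ 545. -388.   35.]
('scene', 's0', 223, 260, 27) [562. 202.  27.]
('scene', 's0', 226, 285, 27) [494. 263.  27.]
('scene', 's0', 290, 199, 27) [ 568. -125.   27.]
('scene', 's0', 315, 186, 27) [ 541. -230.   27.]
('side', 'd0', 307, 190, 27) [566. 193.  27.]
('side', 'd0', 285, 181, 27) [498. 257.  27.]
('side', 'd0', 309, 244, 27) [ 568. -123.   27.]
('side', 'd0', 299, 269, 27) [ 545. -231.   27.]
('side', 'd0', 299, 312, 27) [ 545. -379.   27.]
tray corners side z16
('side', 'd0', 249, 262, 16) [ 430. -192.   16.]
('side', 'd0', 319, 262, 16) [ 591. -184.   16.]
('side', 'd0', 325, 339, 16) [ 593. -440.   16.]
('side', 'd0', 241, 339, 16) [ 441. -446.   16.]
balance
('scene', 's0', 298, 228, None) [427.  28.  94.]
('scene', 's0', 297, 210, None) [482. -44.  82.]
('scene', 's0', 330, 225, None) [370. -51.  77.]
('scene', 's0', 343, 258, None) [281.  19.  57.]
('side', 'd0', 262, 192, None) [444.  23.  94.]
('side', 'd0', 285, 215, None) [507. -52.  67.]
('side', 'd0', 225, 190, None) [339.  70.  76.]
('side', 'd0', 372, 190, None) [ 693. -192.  204.]
('side', 'd0', 382, 145, None) [ 707. -173.  298.]
('side', 'd0', 355, 200, None) [ 664. -158.  164.]
('scene', 's0', 275, 270, None) [367. 209. 126.]
('scene', 's0', 310, 270, None) [325. 115.  66.]
('scene', 's0', 185, 170, None) [862.  44. 118.]
('scene', 's0', 200, 220, None) [706. 144.  59.]
('scene', 's0', 240, 345, None) [314. 404.  95.]
('scene', 's0', 262, 315, None) [298. 342. 149.]
```

View pics/c1.png

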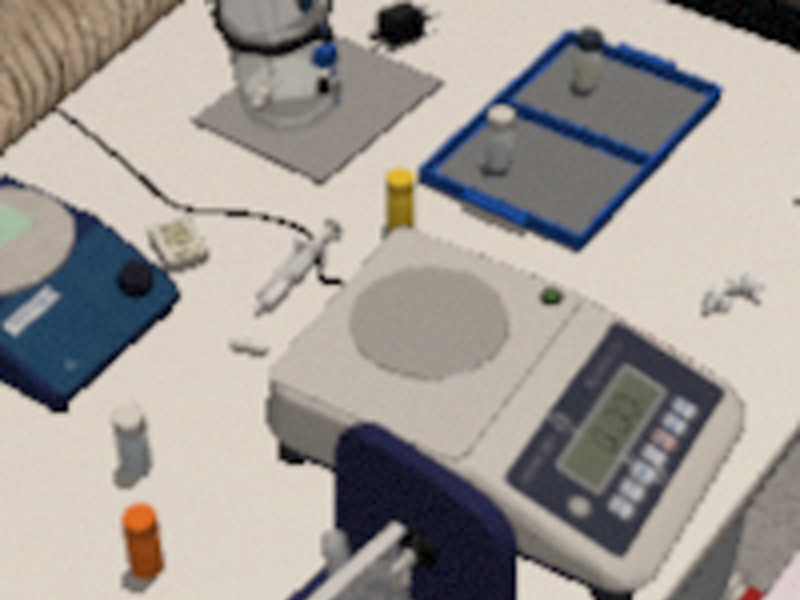

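The loose vial is at about (564,197). The tray is centred at about (513,-316) with its axes along the world's, and the white vial is in its +y section. The drop target is about (478,-253).

```bash
python3 -m crank '[0.031,-0.027,0,2,1, 0.062,-0.054,0,4,1, 0.093,-0.081,0,6,1, 0.124,-0.108,0,8,1, 0.155,-0.135,0,10,1, 0.186,-0.162,0,12,1, 0.217,-0.189,0,14,1, 0.248,-0.216,0,15.7,1, 0.279,-0.243,0,15.7,1, 0.31,-0.27,0,15.7,1]'
python3 - <<'E'
from h import *
snap('wrist','w0')
s=env.observe();print(s['time'],s['ee_pos'],s['joints'].round(2) if hasattr(s['joints'],'round') else s['joints']);print(Rq(s['eef_rot']).round(3))
E
```

```text
time: 0.93
ee_pos: [422.3, -351.8, 205.6]
eef_rot: [-0.0, 1.0, 0.0, -0.0]
force: [0.1, 0.3, -0.5]
grip_width: 85.6
grasp_force: 0.0
0.9833 [ 429.03685437 -341.86121455  205.34311442] [ 0.54  0.37  0.07  2.01 -0.05  0.76 -0.92]
[[ 1.     0.014  0.003]
 [ 0.014 -1.     0.007]
 [ 0.003 -0.007 -1.   ]]
```

View pics/w0.png

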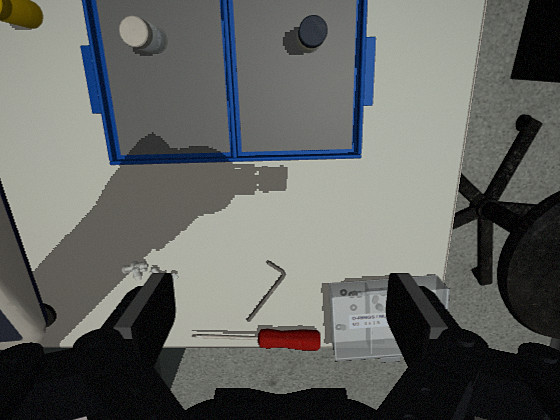

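The wrist view shows the white cap at (135,31) in the left (+y) section and the dark one at (312,30). The empty part of the left section is around (170,110). Next I go above the loose vial.

```bash
python3 -m crank '[0.01,-0.04,0,0,1, 0.02,-0.08,0,0,1, 0.03,-0.12,0,0,1, 0.04,-0.16,0,0,1, 0.05,-0.2,0,0,1, 0.06,-0.24,0,0,1, 0.07,-0.28,0,0,1, 0.08,-0.32,0,0,1, 0.09,-0.36,0,0,1, 0.1,-0.4,0,0,1]' >/dev/null; python3 -m crank '[0,-0.035,0,0,1, 0,-0.07,0,0,1, 0,-0.105,0,0,1, 0,-0.14,0,0,1, 0,-0.14,0,0,1, 0,-0.14,0,0,1, 0,-0.14,0,0,1, 0,-0.14,0,0,1]'
python3 - <<'E'
from h import *
for u,v in((135,31),(312,30)): print(world('wrist','w0',u,v,54).round(0))
for u,v in((112,160),(232,158),(360,156)): print(world('wrist','w0',u,v,16).round(0))
snap('wrist','w1')
s=env.observe();print(s['time'],s['ee_pos'])
E
```

```text
time: 2.48
ee_pos: [521.3, 184.3, 205.5]
eef_rot: [0.001, 1.0, -0.001, -0.0]
force: [-0.2, -0.3, 0.0]
grip_width: 85.0
grasp_force: 0.0
[ 545. -236.   54.]
[ 546. -377.   54.]
[ 434. -186.   16.]
[ 436. -304.   16.]
[ 438. -431.   16.]
2.5333 [521.4498868  184.14768502 205.58722718]
```

View pics/w1.png

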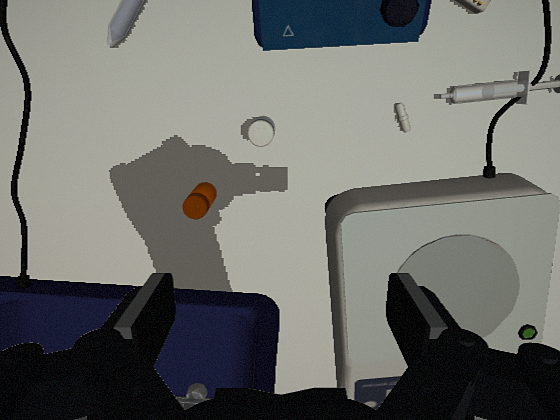

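The wrist view shows the white cap centred at (262,131) and the orange vial clear of it at (198,202). The blue rack's edge is at row 290 and the blue balance's at row 45.

Run:
```python
from h import *
print(world('wrist','w1',262,131,54).round(1),world('wrist','w1',262,131).round(1))
for u,v in((262,305),(150,305),(345,200),(270,44),(400,35),(198,202)): print(u,v,world('wrist','w1',u,v).round(0))
```

```text
[565.5 199.5  54. ] [565.5 199.5  54.2]
262 305 [379. 204.  31.]
150 305 [532. 227. 270.]
345 200 [502. 124.  49.]
270 44 [637. 193.  31.]
400 35 [644.  81.  31.]
198 202 [502. 259.  55.]
```

```bash
python3 -m crank '[0.022,-0.008,0,0,1, 0.044,-0.015,0,0,1, 0.044,-0.015,0.035,0,1, 0.044,-0.015,0.07,0,1, 0.044,-0.015,0.1,0,1, 0.044,-0.015,0.125,0,1, 0.044,-0.015,0.145,0,1, 0.044,-0.015,0.165,0,1, 0.044,-0.015,0.18,0,1, 0.044,-0.015,0.18,0,1]' 20; python3 -m crank '[0,0,0,0,0.8, 0,0,0,0,0.65, 0,0,0,0,0.5, 0,0,0,0,0.35, 0,0,0,0,0.25, 0,0,0,0,0.15, 0,0,0,0,0.15, 0,0,0,0,0.15, 0,0,0,0,0.15, 0,0,0,0,0.15]' 25
```

```text
time: 3.37
ee_pos: [563.4, 198.6, 22.9]
eef_rot: [0.002, 1.0, -0.001, -0.003]
force: [-0.3, 1.3, 0.7]
grip_width: 85.2
grasp_force: 0.0
time: 4.2
ee_pos: [566.2, 201.6, 26.8]
eef_rot: [-0.0, 1.0, 0.0, 0.001]
force: [-0.5, -1.0, 6.2]
grip_width: 19.3
grasp_force: 24.6
```

```bash
python3 -m crank '[0,0,-0.01,0,0.15, 0,0,-0.03,0,0.15, 0,0,-0.06,0,0.15, 0,0,-0.09,0,0.15, 0,0,-0.12,0,0.15, 0,0,-0.15,0,0.15, 0,0,-0.18,0,0.15, 0,0,-0.18,0,0.15]'
python3 - <<'E'
from h import *
a,_=snap('wrist','w2'); b,_=snap('side','d2')
c=np.hstack([a, cv2.resize(b[60:220,230:390],(420,420))])
cv2.imwrite('pics/c2.png',cv2.resize(c,(800,343)))
E
```

```text
time: 4.87
ee_pos: [569.2, 202.9, 212.7]
eef_rot: [-0.002, 1.0, 0.0, 0.006]
force: [0.9, 1.0, -0.1]
grip_width: 18.6
grasp_force: 24.5
```

View pics/c2.png

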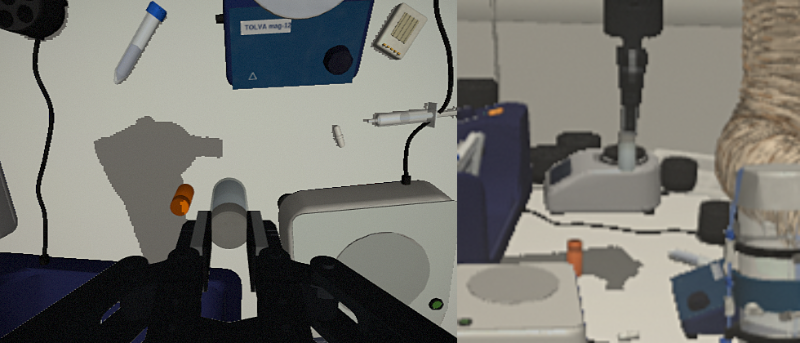

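The vial is held and looks vertical: its cap is at about (282,276) in the wrist image, its base edge at about (281,220), and its bottom at (309,139) in the side view. I'll check its height and tilt.

Run:
```python
from h import *
for v in range(218,305,8): print(v,world('wrist','w2',282,v).round(0))
for v in range(118,145,2): print(v,[world('side','d2',u,v).round(0).tolist() for u in(306,309,312)])
```

```text
218 [579. 202. 189.]
226 [579. 202. 201.]
234 [579. 202. 213.]
242 [579. 202. 223.]
250 [578. 202. 231.]
258 [578. 202. 239.]
266 [574. 202. 239.]
274 [571. 202. 241.]
282 [567. 202. 239.]
290 [563. 202. 240.]
298 [560. 202. 240.]
118 [[555.0, 184.0, 250.0], [564.0, 177.0, 252.0], [572.0, 175.0, 253.0]]
120 [[556.0, 184.0, 244.0], [564.0, 180.0, 246.0], [572.0, 181.0, 246.0]]
122 [[556.0, 186.0, 238.0], [564.0, 181.0, 240.0], [572.0, 183.0, 239.0]]
124 [[556.0, 197.0, 229.0], [564.0, 191.0, 231.0], [573.0, 193.0, 231.0]]
126 [[556.0, 190.0, 225.0], [565.0, 193.0, 225.0], [573.0, 199.0, 223.0]]
128 [[556.0, 194.0, 219.0], [565.0, 188.0, 221.0], [574.0, 198.0, 218.0]]
130 [[557.0, 194.0, 213.0], [565.0, 188.0, 215.0], [574.0, 197.0, 212.0]]
132 [[557.0, 192.0, 208.0], [565.0, 189.0, 209.0], [574.0, 193.0, 208.0]]
134 [[557.0, 190.0, 202.0], [566.0, 193.0, 201.0], [574.0, 192.0, 202.0]]
136 [[557.0, 189.0, 197.0], [566.0, 188.0, 197.0], [574.0, 196.0, 195.0]]
138 [[557.0, 191.0, 190.0], [566.0, 189.0, 191.0], [575.0, 197.0, 188.0]]
140 [[563.0, 511.0, 78.0], [574.0, 511.0, 79.0], [585.0, 515.0, 78.0]]
142 [[563.0, 501.0, 74.0], [574.0, 505.0, 74.0], [585.0, 512.0, 72.0]]
144 [[564.0, 506.0, 65.0], [574.0, 505.0, 66.0], [585.0, 510.0, 65.0]]
```

```bash
python3 -m crank '[-0.006,0.03,0,0,0.15, -0.013,0.07,0,0,0.15, -0.02,0.11,0,0,0.15, -0.028,0.15,0,0,0.15, -0.036,0.19,0,0,0.15, -0.044,0.23,0,0,0.15, -0.052,0.27,0,0,0.15, -0.06,0.31,0,0,0.15, -0.068,0.35,0,0,0.15, -0.075,0.385,0,0,0.15]' >/dev/null; python3 -m crank '[-0.005,0.03,0,0,0.15, -0.01,0.055,0,0,0.15, -0.012,0.066,0,0,0.15, -0.012,0.066,0,0,0.15, -0.012,0.066,0,0,0.15, -0.012,0.066,0,0,0.15]'
python3 - <<'E'
from h import *
a,_=snap('wrist','w3'); s=env.observe(); print(s['time'],s['ee_pos'],s['grip_width'])
E
```

```text
time: 6.3
ee_pos: [479.0, -247.1, 205.2]
eef_rot: [-0.001, 1.0, 0.002, -0.001]
force: [-0.1, 0.2, 0.5]
grip_width: 18.5
grasp_force: 24.5
6.35 [ 479.26244349 -247.00125219  205.36291981] 18.807968490013742
```

View pics/w3.png

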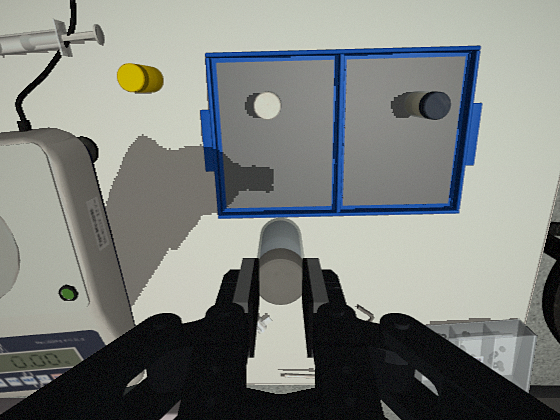

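The vial is still in the grip. The white cap is at (267,105); the corners of its section are at about (208,55), (340,50), (218,213) and (338,211).

Run:
```python
from h import *
print(world('wrist','w3',267,105,58).round(0), world('wrist','w3',434,105,58).round(0))
for u,v in((208,55),(340,50),(218,213),(338,211)): print(world('wrist','w3',u,v,16).round(0))
print(world('wrist','w3',300,180).round(1),world('wrist','w3',281,285).round(1))
```

```text
[ 545. -236.   58.] [ 545. -375.   58.]
[ 587. -181.   16.]
[ 591. -301.   16.]
[ 435. -183.   16.]
[ 438. -307.   16.]
[ 468.3 -267.4    5.7] [ 475.7 -247.6  232.2]
```

```bash
python3 -m crank '[0,0,0.03,0,0.15, 0,0,0.06,0,0.15, 0,0,0.09,0,0.15, 0,0,0.12,0,0.15, 0,0,0.145,0,0.15, 0,0,0.16,0,0.15, 0,0,0.168,0,0.15, 0,0,0.17,0,0.15, 0,0,0.17,0,0.15, 0,0,0.17,0,0.15]'; python3 -m crank '[0,0,0.001,0,0.15, 0,0,0.002,0,0.15, 0,0,0.003,0,0.15, 0,0,0.003,0,0.15]'
```

```text
time: 7.18
ee_pos: [479.8, -249.5, 36.7]
eef_rot: [0.0, 1.0, 0.001, 0.001]
force: [-0.0, -0.2, 0.0]
grip_width: 18.6
grasp_force: 24.5
time: 7.52
ee_pos: [478.9, -249.9, 33.2]
eef_rot: [0.0, 1.0, 0.0, 0.0]
force: [-0.3, 0.6, -0.6]
grip_width: 18.7
grasp_force: 24.5
```

```bash
python3 -m crank '[0,0,0.001,0,0.15, 0,0,0.001,0,0.15, 0,0,0.001,0,0.15]'|grep -E 'ee_pos|force'; python3 -m crank '[0,0,0.001,0,0.15, 0,0,0.001,0,0.15, 0,0,0.001,0,0.15]'|grep -E 'ee_pos|force'; python3 -m crank '[0,0,0.001,0,0.15, 0,0,0.001,0,0.15, 0,0,0.001,0,0.15]'|grep -E 'ee_pos|force'
```

```text
ee_pos: [478.6, -249.8, 31.8]
force: [-0.2, -0.5, -0.2]
grasp_force: 24.5
ee_pos: [479.0, -249.9, 30.9]
force: [0.8, 0.3, 1.5]
grasp_force: 25.2
ee_pos: [479.5, -250.1, 30.8]
force: [-0.7, -0.8, 7.5]
grasp_force: 27.5
```

It has touched the floor (7.5 N). Releasing gently, then withdrawing.

```bash
python3 -m crank '[0,0,0,0,0.24, 0,0,0,0,0.3, 0,0,0,0,0.36, 0,0,0,0,0.42, 0,0,0,0,0.48, 0,0,0,0,0.55, 0,0,0,0,0.6, 0,0,0,0,0.6, 0,0,0,0,0.6]'; python3 -m crank '[0,0,-0.01,0,0.6, 0,0,-0.025,0,0.6, 0,0,-0.05,0,0.6, 0,0,-0.08,0,0.6, 0,0,-0.115,0,0.6, 0,0,-0.15,0,0.6, 0,0,-0.18,0,0.6, 0,0,-0.18,0,0.6, 0,0,-0.18,0,0.6, 0,0,-0.18,0,0.6]'
python3 - <<'E'
from h import *
a,_=snap('wrist','w4'); b,_=snap('side','d4')
c=np.hstack([a, cv2.resize(b[220:360,215:355],(420,420))])
cv2.imwrite('pics/c4.png',cv2.resize(c,(800,343)))
E
```

```text
time: 9.02
ee_pos: [478.7, -249.8, 29.7]
eef_rot: [-0.0, 1.0, 0.0, -0.0]
force: [-0.1, -0.7, 0.0]
grip_width: 51.1
grasp_force: 0.0
time: 9.85
ee_pos: [478.1, -249.5, 209.9]
eef_rot: [-0.0, 1.0, 0.0, -0.0]
force: [0.3, 1.0, 0.1]
grip_width: 51.5
grasp_force: 0.0
```

View pics/c4.png

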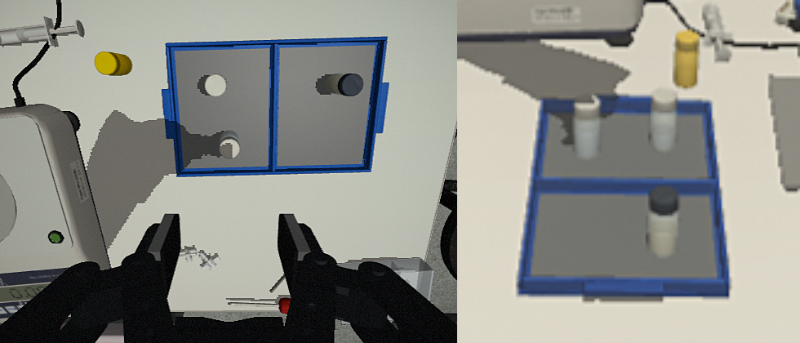

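The loose vial stands upright in the white vial's section, with its cap at about (228,148) in the left half. The other two are unmoved and the gripper is clear.

```bash
python3 -c "
from bench import env
print(env.sign_off())"
```

```text
the job is handed in; nothing more can be done
None
```

The loose white-capped vial now stands upright in the +y section of the tray beside the other white-capped vial; the two tray vials looked unmoved, and I handed the job in at about 10 s (the sign-off returned no verdict).

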